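Mark the copper coupon with the automatic punch

ROBOT

A 6-joint arm with a two-finger parallel gripper is mounted at the origin on the work surface. World frame = base frame: x ahead of the robot, y to its left, z up, the work surface at z = 0. Lengths are in m, angles in rad, forces in N, time in s.
With the tool pointing down it reaches from about 0.325 to 0.9 m from the base axis. Payload 6.1 kg.
Tool frame: the origin (TCP) lies at the very end of the fingers, on their centre line; the grasp point (between the pads) lies 19 mm behind it; z points along the fingers, y is the direction in which the jaws open and shut (so a half turn about z gives the same grasp; the last joint's range is limited). The gripper opens to 85 mm and grips with 20 to 120 N. Pads are 22 mm wide; open, the fingers measure 114 mm over their backs; the gripper's body (76 mm by 85 mm) begins 54 mm behind the grasp point. The pads swing forward as they close: fully open they stand 13 mm farther back than shut.
Start: joints at [-1.303, 0.22, 1.526, -0, 1.395, -0.126], TCP at [0.24, -0.577, 0.231] pointing down, gripper open.
Joint ranges: [-2.98, 2.98], [-0.91, 2.08], [0.09, 2.57], [-1.24, 4.39], [0.2, 2.65], [-2.68, 2.68]. Speed limits (rad/s): [2.57, 2.57, 3.01, 3.14, 3.14, 3.14].

INTERFACE

Orientations are given as [roll, pitch, yaw] about the fixed x, y, z axes, in that order (R = Rz(yaw) Ry(pitch) Rx(roll)).
In Python, from station import observe, snapshot, order, spotter gives the robot as it stands.
- The arm moves only by the tool servo_tool, never from a script. Its arguments are lists of equal length, an entry for each row: "dp": the shift along the tool's x, y, z in cm, a list of three; "spin": the turn about the tool's z in degrees; "claw": the opening, from 0 (shut) to 1 (fully open). In form: {"dp": [[x, y, z], ...], "spin": [spin, ...], "claw": [claw, ...]}. A call has 1 to 8 rows; each row shifts and turns the commanded pose from where the row before left it, along the tool's axes as they then stand; what a row does not reach is not made up. A row lasts 1/12 s, in which the tool goes at most 41.7 mm and 7.16 degrees, less where a joint would pass 70% of its speed; a pose out of reach is approached as far as the arm can. A call with a gripper value outside its range is refused whole. The fingers move at their own pace and stop on an object; "force" is the grip in N (left out, the last holds). Time passes only in rows, so rows that do not move let the fingers close. It gives the time, the measured TCP pose, the force and the opening at its end, in the units of the state.
- observe(): the state, without advancing time (a new reading comes with each control period).
- snapshot(name): name is "side" or "top" or "wrist"; returns a dict with "frame" (384x512x3 uint8, blue, green, red), "z_map" (384x512 float32, m along the optical axis (not along the pixel's ray), 0 where there is no reading), "intrinsics" (3x3 intrinsics, pixels), "eye" and "orientation" of the camera in the world; the wrist camera has in their place "tool_from_camera" (4x4, takes a point from camera to tool coordinates, whose origin is the TCP and whose axes are the flange's). Camera axes: x right, y down, z forward; pixel columns grow to the right and rows downward; lengths in m; the calibration is good to about 2 mm. A picture is of the moment at which its call begins: read the wrist's pose just before it.
- order.job_done(): hands the job in, once; it reports no verdict.
Trained networks look in a picture, given as the dict that the camera call returned (one of the last four; its "shot" number tells which), for a name from the list of things; names that differ only in an ending like _2 or _b are one class to them, and where a whole thing is asked for, a point or a joint stands for the part that bears it (a point fixed in the world has none). Each returns a list of dicts, best first, with "conf" (0 to 1); they miss things now and then, are a little off and sometimes report something else, mostly with a low value. They report only what shows in the picture. A call takes as long as a camera call. They do not tell look-alikes from the thing itself.
- spotter.find_in(picture, thing): "bbox" ([left, top, right, bottom] in pixels, round what is visible of it).
- spotter.landmark_of(picture, thing): "at" ([column, row] in pixels: a listed point, or the origin of a listed thing).
The state is a dict: "clock": time; "qpos": joint angles; "dq": joint speeds; "effort": joint torques, N m; "tcp_pos": TCP position; "tcp_rot": TCP orientation; "contact_force": force on the tool from outside, world axes, zero at the start; "wrist_torque": the same for the moment, N m; "gripper_width": finger opening in m.
Only numpy, scipy, OpenCV 4.12 (cv2) and the standard library are available. Lean on these libraries where they do the work, as an engineer would, in place of code of your own. Each camera call takes 0.05 s, during which the arm holds its last target.

TASK

Take the red automatic punch, stand it on the middle of the copper coupon and press it straight down until its spring trips with a snap and the barrel stays down. Do not fire it anywhere else. Let go and leave the punch standing upright there.

Things in the scene. Friction and masses are not known exactly. Their poses are not given: they have to be found in the camera images.
- punch_grip (a point): Grasp point on the axis of its upright RED round barrel (28 mm diameter, 90 mm long, a black band near each end, a 24 mm wide, 10 mm high steel cap on top). The point is 80 mm above the foot's underside while armed, 46 mm below the cap's top; z points up the barrel. Pushing the barrel (or cap) down while the foot stands on something fires it. The black loupe standing near is not the punch.
- punch_foot (a point): Centre of the underside of the punch's round steel foot (44 mm diameter, 14 mm high, flat below), joined by a thin brass stem to the red barrel, whose lower end is 26 mm above this point while armed. The punch is 126 mm tall, about 320 g, and stands upright by itself on the bench. z points up along the punch.
- punch_barrel (a joint): How far the red barrel is pressed down over its foot, in m: 0 armed (as at the start), 0.010 fully down. The spring resists with about 6 N at first, about 12 N at most near 3 mm; past 8 mm it snaps over and pulls the barrel down to the stop at 10 mm, where it stays by itself (fired).
- copper_top (a point): Centre of the top face of the copper coupon: a red-brown metal disc, 64 mm diameter, its top 30 mm above the bench, in a fixed grey square holder 84 mm wide and 12 mm high. z points up. Two like holders, with a bright aluminium and a dark steel disc, stand beside it in varying order: not to be used.
There are look-alikes about, which are no part of the job. What is shaped like the part that bears copper_top but green or yellow is not meant.

How it is judged:
By the outcome, as a careful person would: the job done as asked, in the order asked, and still so for the second after the job is handed in, with the robot touching nothing.
It also fails if it takes over 40 s, if anything falls off the work surface, if the arm or the gripper's body presses on something with over 40 N, if the wrist force passes 120 N, or if a joint passes its speed limit or range.

## Working session

There is one attempt and no reset: what is moved stays moved. The work goes in short steps, Python scripts to look and compute and a tool call to move; the robot and the scene stay as the last step left them, time stands still between calls to the robot, and variables do not carry over. Pictures are saved under pics/ and viewed, and the job is handed in when it is done.

Besides the shell and the picture viewer there is one more tool, called as name(argument=value, ...), one argument or row to a line, values as JSON. servo_tool: Moves the arm, as the interface text tells. Its arguments: {"type":"object","properties":{"dp":{"type":"array"},"spin":{"type":"array"},"claw":{"type":"array"},"force":{"type":"number"}},"required":["dp","spin","claw"]}

```bash
mkdir -p pics; cat > h.py <<'E'
import numpy as np, cv2
from station import observe, snapshot, order, spotter
def w(p,c,r,d=None):
    K=p["intrinsics"]; z=p["z_map"][int(round(r)),int(round(c))] if d is None else d
    v=np.array([(c-K[0][2])/K[0][0]*z,(r-K[1][2])/K[1][1]*z,z])
    return R(p)@v+np.array(p["eye"])
def R(p):
    o=np.array(p["orientation"])
    if o.shape==(3,3): return o
    from scipy.spatial.transform import Rotation as Q
    return Q.from_euler("xyz",o).as_matrix() if o.size==3 else None
def cloud(p):
    K=np.array(p["intrinsics"]); z=p["z_map"]; r,c=np.mgrid[:384,:512]
    v=np.stack([(c-K[0,2])/K[0,0]*z,(r-K[1,2])/K[1,1]*z,z],-1)
    return v@R(p).T+np.array(p["eye"])
E
python3 - <<'E'
from h import *
s=observe();print(s)
for n in["side","top"]:
    p=snapshot(n);cv2.imwrite(f"pics/{n}0.png",p["frame"]);print(n,p["eye"],p["orientation"],p["intrinsics"])
    for t in["punch_grip","punch_foot","copper_top"]:
        for q in spotter.landmark_of(p,t)[:4]:
            a=q["at"];print(t,a,q["conf"],w(p,*a))
E
```

```text
{'clock': 0.0, 'qpos': array([-1.30312505e+00,  2.21234347e-01,  1.52762357e+00,  6.70424487e-06,
        1.39469137e+00, -1.26111429e-01]), 'dq': array([-0.0006739 , -0.00078653, -0.00068371, -0.00185028,  0.00066897,
       -0.00073981]), 'effort': array([ 1.33127323e-03, -4.96899819e+01, -3.89394164e+01, -2.90698781e-04,
        1.08104147e-02,  1.33084200e-06]), 'tcp_pos': array([ 0.23963254, -0.5765775 ,  0.23018755]), 'tcp_rot': array([-3.13965239e+00, -2.52646382e-04,  3.93781282e-01]), 'contact_force': array([0.27626744, 0.55100214, 0.18886561]), 'wrist_torque': array([ 0.00928719, -0.00729101, -0.00597293]), 'gripper_width': 0.08529235464066484}
side [0.21951879 0.76257014 0.9686321 ] [-2.36069275 -0.01663976 -2.70925593] [[486.60932375   0.         250.65344828]
 [  0.         486.60932375 196.54356636]
 [  0.           0.           1.        ]]
punch_grip [197.6, 311.6] 0.82 [0.52891684 0.31678154 0.09279298]
punch_foot [202.5, 324.2] 0.84 [0.52350386 0.31180905 0.03913585]
copper_top [294.4, 118.1] 0.96 [ 0.61690336 -0.47385292  0.03104032]
copper_top [285.2, 143.3] 0.88 [ 0.59593571 -0.34208019  0.03012847]
copper_top [243.6, 135.2] 0.65 [ 0.7259287  -0.31993362  0.03225058]
top [ 0.50656246 -0.0869577   1.23588159] [-3.06647907  0.0233231  -1.55792307] [[482.35146519   0.         256.32932258]
 [  0.         482.35146519 195.50939351]
 [  0.           0.           1.        ]]
punch_grip [107.1, 219.5] 0.48 [0.53068562 0.29256056 0.10346563]
punch_foot [114.7, 217.7] 0.66 [0.53654352 0.29217003 0.0485066 ]
copper_top [418.8, 190.8] 0.96 [ 0.61287134 -0.46090289  0.033984  ]
copper_top [359.8, 144.4] 0.77 [ 0.72911765 -0.31667146  0.02807701]
copper_top [364.9, 198.2] 0.57 [ 0.59338975 -0.32892612  0.02804862]
```

View pics/side0.png

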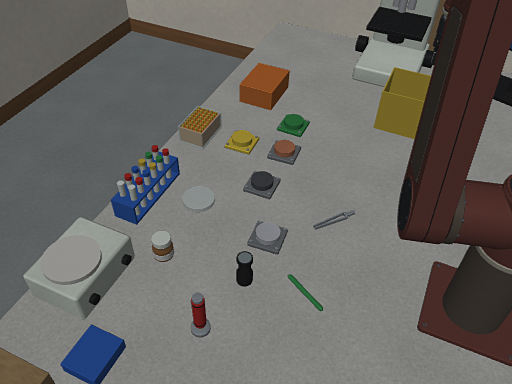

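View pics/top0.png

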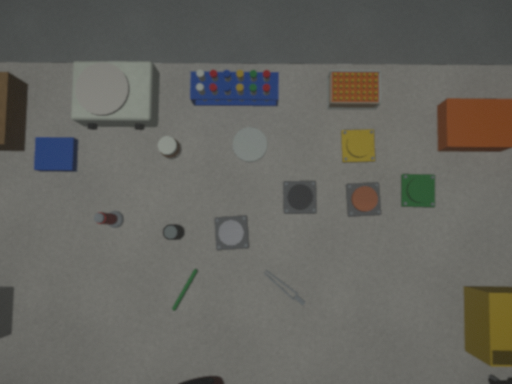

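Candidates for the punch in the side view are the red barrel (199,313), the black loupe (245,268) and the red tube caps (155,150). For the coupon they are copper (285,149), green (293,123), yellow (241,139), dark steel (262,181) and aluminium (268,233). I choose (199,313) and (285,149) and will check both in a close crop.

```bash
python3 - <<'E'
from h import *
s=snapshot("side");t=snapshot("top")
f=s["frame"]
a=cv2.resize(f[275:345,160:240],(400,350),interpolation=cv2.INTER_CUBIC);b=cv2.resize(f[110:180,235:315],(400,350),interpolation=cv2.INTER_CUBIC)
g=t["frame"]
c=cv2.resize(g[185:255,80:160],(400,350)) ;d=cv2.resize(g[155:225,325:405],(400,350))
cv2.imwrite("pics/crop1.png",cv2.resize(np.vstack([np.hstack([a,b]),np.hstack([c,d])]),(686,600)))
for n,p in(("side",s),("top",t)):
    C=cloud(p)
    # copper: colour on top face
    hsv=cv2.cvtColor(p["frame"],cv2.COLOR_BGR2HSV)
    print(n,"bench z",np.median(C[...,2][(abs(C[...,0]-.55)<.05)&(abs(C[...,1])<.1)]))
    m=(np.linalg.norm(C[...,:2]-[.595,-.335],axis=-1)<.06)&(hsv[...,1]>75)&(abs(C[...,2]-.03)<.012)
    q=C[m];(x,y),r=cv2.minEnclosingCircle(q[:,:2].astype(np.float32));print("cop",m.sum(),q.mean(0),x,y,r)
    near=(np.linalg.norm(C[...,:2]-[.53,.30],axis=-1)<.05)
    for lo,hi in((.006,.02),(.03,.045),(.045,.06),(.06,.075),(.075,.09),(.09,.105),(.105,.118),(.118,.15)):
        k=near&(C[...,2]>lo)&(C[...,2]<hi);q=C[k]
        if len(q):print(lo,len(q),q.mean(0).round(4),q.min(0).round(4),q.max(0).round(4))
E
```

```text
side bench z 0.001312232446784134
cop 280 [ 0.59150283 -0.32332046  0.02921494] 0.5951558351516724 -0.3266279697418213 0.03533419594168663
0.006 191 [0.53   0.3116 0.0133] [0.4951 0.2684 0.0061] [0.5564 0.3271 0.019 ]
0.03 48 [0.53   0.3141 0.0375] [0.5212 0.3032 0.0302] [0.5459 0.3194 0.0448]
0.045 50 [0.5289 0.3136 0.0529] [0.5212 0.3017 0.0454] [0.5441 0.3193 0.0597]
0.06 50 [0.5294 0.3128 0.0675] [0.5211 0.2961 0.0605] [0.5467 0.3195 0.0748]
0.075 55 [0.5296 0.314  0.0833] [0.5207 0.303  0.0752] [0.5447 0.3194 0.09  ]
0.09 48 [0.5295 0.3134 0.0984] [0.521  0.2997 0.0912] [0.5478 0.3189 0.105 ]
0.105 68 [0.5296 0.3117 0.1126] [0.5206 0.2943 0.1053] [0.5478 0.3193 0.1178]
0.118 114 [0.5337 0.3068 0.1256] [0.523 0.293 0.118] [0.5459 0.3174 0.1308]
top bench z 0.001891695294370388
cop 511 [ 0.59294853 -0.32733924  0.02961882] 0.593437135219574 -0.32803475856781006 0.031957823783159256
0.006 124 [0.5332 0.2967 0.0124] [0.5014 0.2726 0.0061] [0.5547 0.3206 0.02  ]
0.03 20 [0.5352 0.297  0.0374] [0.5209 0.2915 0.0314] [0.5485 0.3074 0.044 ]
0.045 25 [0.5338 0.294  0.0525] [0.5232 0.2899 0.0454] [0.5479 0.3029 0.0598]
0.06 17 [0.5348 0.2949 0.0682] [0.5229 0.2915 0.0614] [0.5474 0.3011 0.0736]
0.075 22 [0.5336 0.2946 0.0815] [0.5227 0.2907 0.0759] [0.5469 0.2994 0.0892]
0.09 23 [0.5341 0.2948 0.0964] [0.5223 0.2917 0.0907] [0.5462 0.3003 0.1039]
0.105 42 [0.534  0.2974 0.1137] [0.522  0.2906 0.1055] [0.5481 0.3138 0.1178]
0.118 88 [0.5348 0.3043 0.1257] [0.5241 0.2937 0.1181] [0.5477 0.3165 0.1316]
```

View pics/crop1.png

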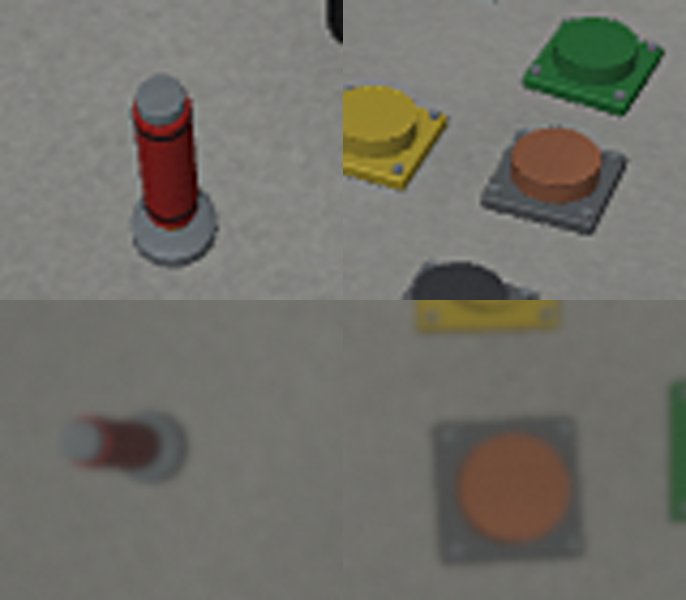

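The crop confirms it: red barrel with a steel cap and black bands, and a red-brown disc in a grey holder. The punch axis is at about (0.535, 0.305) and the copper centre at about (0.593, -0.328). I'm moving towards a point above the punch.

servo_tool(
  dp=[
    [2.5,-2.9,0],
    [2.5,-2.9,0],
    [2.5,-2.9,0],
    [2.5,-2.9,0],
    [2.5,-2.9,0],
    [2.5,-2.9,0],
    [2.5,-2.9,0],
    [2.5,-2.9,0],
  ],
  spin=[0,0,0,0,0,0,0,0],
  claw=[1,1,1,1,1,1,1,1],
  force=60,
)

```text
clock: 1.17
tcp_pos: [0.3357, -0.2845, 0.2315]
tcp_rot: [3.141, -0.0, 0.393]
contact_force: [0.5, 0.1, -0.7]
gripper_width: 0.0853
```

servo_tool(
  dp=[
    [2.5,-2.9,0],
    [2.5,-2.9,0],
    [2.5,-2.9,0],
    [2.5,-2.9,0],
    [2.5,-2.9,0],
    [2.5,-2.9,0],
    [2.5,-2.9,0],
    [2.5,-2.9,0],
  ],
  spin=[0,0,0,0,0,0,0,0],
  claw=[1,1,1,1,1,1,1,1],
)

```text
clock: 1.83
tcp_pos: [0.4315, 0.0067, 0.2318]
tcp_rot: [3.141, -0.001, 0.394]
contact_force: [0.9, -0.8, 0.7]
gripper_width: 0.0852
```

servo_tool(
  dp=[
    [2.5,-2.9,0],
    [2.5,-2.9,0],
    [2.5,-2.9,0],
    [2.5,-2.9,0],
    [2.5,-2.9,0],
    [2,-2,0],
    [0,0,0],
    [0,0,0],
  ],
  spin=[0,0,0,0,0,0,0,0],
  claw=[1,1,1,1,1,1,1,1],
)

```text
clock: 2.5
tcp_pos: [0.5016, 0.214, 0.231]
tcp_rot: [3.141, 0.001, 0.397]
contact_force: [-0.1, -0.1, -0.1]
gripper_width: 0.0854
```

```bash
cat >> h.py <<'E'
from scipy.spatial.transform import Rotation as Q
def wcloud(s,p):
    K=np.array(p["intrinsics"]); z=p["z_map"]; r,c=np.mgrid[:384,:512]
    v=np.stack([(c-K[0,2])/K[0,0]*z,(r-K[1,2])/K[1,1]*z,z],-1)
    T=np.array(p["tool_from_camera"]); v=v@T[:3,:3].T+T[:3,3]
    C=v@Q.from_euler("xyz",s["tcp_rot"]).as_matrix().T+s["tcp_pos"]
    C[z==0]=9
    return C
def totool(s,d): return Q.from_euler("xyz",s["tcp_rot"]).as_matrix().T@np.array(d)*100
def circ(q):
    A=np.c_[2*q,np.ones(len(q))];x=np.linalg.lstsq(A,(q**2).sum(1),rcond=None)[0];return x[:2],np.sqrt(x[2]+x[:2]@x[:2])
E
python3 - <<'E'
from h import *
s=observe();p=snapshot("wrist");cv2.imwrite("pics/w1.png",p["frame"])
print(s["clock"],s["tcp_pos"],s["tcp_rot"],s["contact_force"],s["gripper_width"]);print(p["tool_from_camera"])
C=wcloud(s,p)
near=(np.linalg.norm(C[...,:2]-[.535,.305],axis=-1)<.05)
for lo,hi in((.006,.02),(.03,.06),(.06,.09),(.09,.118),(.118,.15)):
    q=C[near&(C[...,2]>lo)&(C[...,2]<hi)]
    if len(q)>5:print(lo,len(q),q.mean(0).round(4),q.min(0).round(4),q.max(0).round(4),circ(q[:,:2]))
E
```

```text
2.5 [0.50161958 0.21400607 0.23096134] [3.14147531e+00 8.20094086e-04 3.96558209e-01] [-0.06803287 -0.13239126 -0.06700749] 0.08538048894895385
[[ 2.42049133e-05 -9.51972580e-01 -3.06183288e-01  7.76480805e-02]
 [ 9.99999632e-01 -2.39707353e-04  8.24341961e-04 -1.28725164e-03]
 [-8.58145329e-04 -3.06183195e-01  9.51972224e-01 -1.41618723e-01]
 [ 0.00000000e+00  0.00000000e+00  0.00000000e+00  1.00000000e+00]]
0.006 659 [0.5387 0.2986 0.0119] [0.5116 0.2838 0.0062] [0.5554 0.3253 0.015 ] (array([0.53359891, 0.30575827]), np.float64(0.018120401575966002))
0.03 177 [0.5398 0.2966 0.0457] [0.5227 0.2915 0.0302] [0.5478 0.31   0.0599] (array([0.53362929, 0.30573934]), np.float64(0.013751009515263726))
0.06 220 [0.5399 0.2964 0.0759] [0.5237 0.2918 0.0603] [0.5478 0.3097 0.0899] (array([0.53364739, 0.30578983]), np.float64(0.013706273232976393))
0.09 470 [0.5389 0.2984 0.1092] [0.5198 0.2914 0.09  ] [0.548  0.3176 0.118 ] (array([0.533952 , 0.3054003]), np.float64(0.012960950299800128))
0.118 971 [0.5343 0.305  0.1246] [0.5221 0.2941 0.118 ] [0.5453 0.3171 0.1273] (array([0.53415951, 0.30511551]), np.float64(0.008429671673473601))
```

View pics/w1.png

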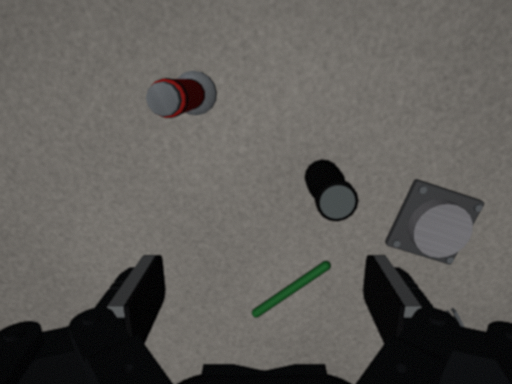

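The wrist view shows the punch cap at (163,98), the loupe at (335,200) and the aluminium coupon at (445,230). The fitted barrel axis is (0.534, 0.3055).

servo_tool(
  dp=[
    [1.6,-1.8,0],
    [1.6,-1.8,0],
    [1.6,-1.8,0],
    [1.7,-1.8,0],
    [0,0,0],
    [0,0,0],
    [0,0,0],
  ],
  spin=[0,0,0,0,0,0,0],
  claw=[1,1,1,1,1,1,1],
)

```text
clock: 3.13
tcp_pos: [0.534, 0.3027, 0.2312]
tcp_rot: [3.141, 0.001, 0.393]
contact_force: [-0.3, -0.1, 0.0]
gripper_width: 0.0854
```

```bash
python3 - <<'E'
from h import *
s=observe();print(s["clock"],s["tcp_pos"],s["tcp_rot"],totool(s,np.array([.534,.3055,.071])-s["tcp_pos"]))
E
```

```text
3.1333 [0.53397147 0.30269793 0.2312259 ] [3.14101216e+00 7.81634562e-04 3.92721900e-01] [ 0.12239619 -0.26708367 16.02234685]
```

servo_tool(
  dp=[
    [0.1,-0.3,2],
    [0,0,2.5],
    [0,0,2.5],
    [0,0,2.5],
    [0,0,2.5],
    [0,0,2.5],
    [0,0,1.5],
    [0,0,0],
  ],
  spin=[0,0,0,0,0,0,0,0],
  claw=[1,1,1,1,1,1,1,1],
)

```text
clock: 3.8
tcp_pos: [0.5308, 0.3044, 0.0672]
tcp_rot: [3.141, 0.008, 0.392]
contact_force: [-0.1, -0.3, -1.0]
gripper_width: 0.0851
```

```bash
python3 - <<'E'
from h import *
s=observe();print(s["clock"],s["tcp_pos"],s["contact_force"])
p=snapshot("side");f=p["frame"];cv2.imwrite("pics/s2.png",cv2.resize(f[180:360,100:340],(800,600)))
p=snapshot("wrist");cv2.imwrite("pics/w2.png",p["frame"])
E
```

```text
3.8 [0.53084897 0.30441708 0.0671754 ] [-0.06939193 -0.26398218 -0.96424842]
```

View pics/s2.png

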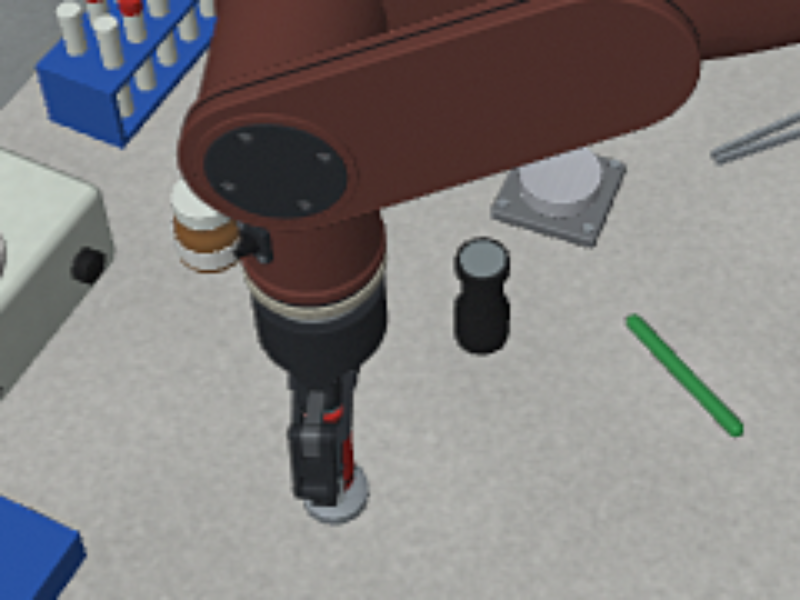

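View pics/w2.png

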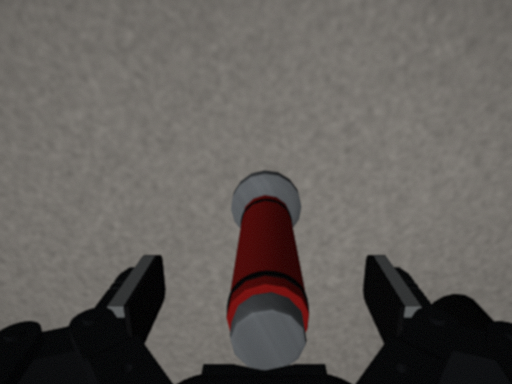

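The side and wrist views show the barrel between the open fingers, with the cap at wrist pixel (268,335), roughly centred. I'll let the arm settle, then close.

servo_tool(
  dp=[
    [0,0,0],
    [0,0,0],
  ],
  spin=[0,0],
  claw=[1,1],
)

```text
clock: 4.07
tcp_pos: [0.5354, 0.3075, 0.0736]
tcp_rot: [3.142, -0.004, 0.393]
contact_force: [1.1, -0.1, -0.2]
gripper_width: 0.0852
```

servo_tool(
  dp=[
    [0,0,0],
    [0,0,0],
    [0,0,0],
  ],
  spin=[0,0,0],
  claw=[1,1,1],
)

```text
clock: 4.32
tcp_pos: [0.5343, 0.3076, 0.0721]
tcp_rot: [3.142, -0.001, 0.394]
contact_force: [-0.1, 1.1, -0.3]
gripper_width: 0.0854
```

servo_tool(
  dp=[
    [-0.1,0.2,0],
    [0,0,0],
    [0,0,0],
    [0,0,0],
    [0,0,0],
    [0,0,0],
    [0,0,0],
    [0,0,0],
  ],
  spin=[0,0,0,0,0,0,0,0],
  claw=[1,0.7,0.5,0.4,0.3,0.2,0.1,0.1],
  force=60,
)

```text
clock: 4.98
tcp_pos: [0.5338, 0.3051, 0.0715]
tcp_rot: [3.141, -0.0, 0.394]
contact_force: [-1.0, -0.8, 2.0]
gripper_width: 0.0257
```

servo_tool(
  dp=[
    [0,0,0],
    [0,0,0],
    [0,0,0],
    [0,0,0],
  ],
  spin=[0,0,0,0],
  claw=[0,0,0,0],
  force=60,
)

```text
clock: 5.32
tcp_pos: [0.5339, 0.3051, 0.0714]
tcp_rot: [3.141, -0.0, 0.394]
contact_force: [0.3, -1.8, 3.2]
gripper_width: 0.0253
```

Gripped at 25 mm. I'm lifting slowly.

servo_tool(
  dp=[
    [0,0,-0.5],
    [0,0,-1],
    [0,0,-2],
    [0,0,-2.5],
    [0,0,-3],
    [0,0,-3],
    [0,0,-2],
    [0,0,0],
  ],
  spin=[0,0,0,0,0,0,0,0],
  claw=[0,0,0,0,0,0,0,0],
)

```text
clock: 5.98
tcp_pos: [0.5365, 0.3066, 0.218]
tcp_rot: [-3.141, -0.01, 0.394]
contact_force: [1.5, -0.2, -1.7]
gripper_width: 0.0258
```

servo_tool(
  dp=[
    [0,0,-1],
    [0,0,0],
    [0,0,0],
    [0,0,0],
  ],
  spin=[0,0,0,0],
  claw=[0,0,0,0],
)

```text
clock: 6.32
tcp_pos: [0.5328, 0.3048, 0.2192]
tcp_rot: [-3.142, 0.003, 0.394]
contact_force: [-0.4, -0.5, -3.2]
gripper_width: 0.0259
```

```bash
python3 - <<'E'
from h import *
s=observe();print(s["clock"],s["tcp_pos"],s["contact_force"],s["gripper_width"])
w_=snapshot("wrist");p=snapshot("side");f=p["frame"]
cv2.imwrite("pics/m3.png",np.hstack([cv2.resize(f[220:360,150:250],(400,560)),cv2.resize(w_["frame"],(400,300)) if 0 else cv2.copyMakeBorder(cv2.resize(w_["frame"],(400,300)),0,260,0,0,0)]))
for n in("punch_foot","punch_grip"):
  for q in spotter.landmark_of(p,n)[:2]:print(n,q["at"],q["conf"],w(p,*q["at"]))
E
```

```text
6.3167 [0.53276772 0.30479826 0.2192106 ] [-0.40965089 -0.51699403 -3.19406779] 0.025908053640435198
punch_foot [198.9, 288.8] 0.97 [0.52706603 0.30628778 0.16199841]
punch_grip [193.8, 267.9] 0.69 [0.49818172 0.35774926 0.31021945]
```

View pics/m3.png

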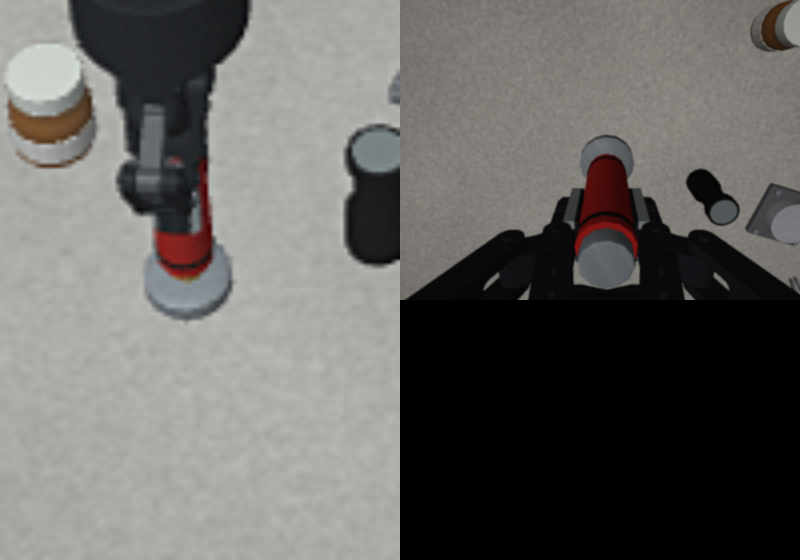

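The punch is held upright with the foot hanging free, the brass stem showing (still armed), and the wrist reads -3.2 N, which matches its weight. I'm carrying it to beside the copper coupon for a closer look.

servo_tool(
  dp=[
    [-0.5,1,-1],
    [-1,2,-1],
    [-1.3,3,0],
    [-1.3,3,0],
    [-1.3,3,0],
    [-1.3,3,0],
    [-1.3,3,0],
    [-1.3,3,0],
  ],
  spin=[0,0,0,0,0,0,0,0],
  claw=[0,0,0,0,0,0,0,0],
)

```text
clock: 7.18
tcp_pos: [0.5281, 0.0735, 0.2421]
tcp_rot: [3.141, -0.001, 0.394]
contact_force: [1.2, 0.3, -3.3]
gripper_width: 0.0255
```

servo_tool(
  dp=[
    [-1.3,3,0],
    [-1.3,3,0],
    [-1.3,3,0],
    [-1.3,3,0],
    [-1.3,3,0],
    [-1.3,3,0],
    [-1.3,3,0],
    [-1.3,3,0],
  ],
  spin=[0,0,0,0,0,0,0,0],
  claw=[0,0,0,0,0,0,0,0],
)

```text
clock: 7.85
tcp_pos: [0.5238, -0.1882, 0.2421]
tcp_rot: [3.141, -0.0, 0.393]
contact_force: [0.6, -0.0, -3.0]
gripper_width: 0.0258
```

servo_tool(
  dp=[
    [-1.3,3,0],
    [-1.3,3,0],
    [-1.3,3,0],
    [-1,2,0],
    [-1,1.5,0],
    [-0.5,0.8,0],
    [0,0,0],
    [0,0,0],
  ],
  spin=[0,0,0,0,0,0,0,0],
  claw=[0,0,0,0,0,0,0,0],
)

```text
clock: 8.52
tcp_pos: [0.5161, -0.3332, 0.2414]
tcp_rot: [-3.141, -0.0, 0.393]
contact_force: [-0.3, 0.4, -3.3]
gripper_width: 0.026
```

servo_tool(
  dp=[
    [0,0,0],
    [0,0,0],
    [0,0,0],
    [0,0,0],
  ],
  spin=[0,0,0,0],
  claw=[0,0,0,0],
)

```text
clock: 8.85
tcp_pos: [0.5168, -0.3324, 0.2414]
tcp_rot: [3.142, -0.0, 0.395]
contact_force: [-0.2, 0.4, -3.6]
gripper_width: 0.0258
```

```bash
python3 - <<'E'
from h import *
s=observe();p=snapshot("wrist");cv2.imwrite("pics/w4.png",p["frame"])
print(s["clock"],s["tcp_pos"],s["tcp_rot"],s["contact_force"],s["gripper_width"])
C=wcloud(s,p);hsv=cv2.cvtColor(p["frame"],cv2.COLOR_BGR2HSV)
m=(np.linalg.norm(C[...,:2]-[.593,-.328],axis=-1)<.06)&(hsv[...,1]>75)&(abs(C[...,2]-.03)<.006)
m=m.astype(np.uint8);n,l,st,ce=cv2.connectedComponentsWithStats(m);i=1+st[1:,4].argmax();print(st[i],ce[i])
q=C[l==i];print(len(q),q.mean(0),cv2.minEnclosingCircle(q[:,:2].astype(np.float32)))
# held punch: foot and barrel
h=(np.linalg.norm(C[...,:2]-s["tcp_pos"][:2],axis=-1)<.03)
o=s["tcp_pos"][2]-.071
for lo,hi in((.002,.013),(.03,.045),(.045,.06),(.1,.114),(.12,.13)):
    q=C[h&(C[...,2]>o+lo)&(C[...,2]<o+hi)]
    if len(q)>8:print(lo,len(q),circ(q[:,:2]),q.min(0),q.max(0))
c=np.array([.593,-.328,0]);print(totool(s,c-s["tcp_pos"]))
E
```

```text
8.85 [ 0.51676021 -0.33242437  0.24144716] [ 3.14154159e+00 -1.07406421e-04  3.95140722e-01] [-0.24706655  0.39409207 -3.60985091] 0.025756590482113106
[ 259   52   65   68 3381] [290.7264123   85.68766637]
3381 [ 0.59332554 -0.32806236  0.02911475] ((0.5926970839500427, -0.3284664750099182), 0.03197842836380005)
0.002 1685 (array([ 0.51767958, -0.33102995]), np.float64(0.017765388763366696)) [ 0.49733795 -0.35306742  0.17263811] [ 0.53880747 -0.30938878  0.1834463 ]
0.03 460 (array([ 0.51662681, -0.33134722]), np.float64(0.01384722919363933)) [ 0.51169382 -0.34329054  0.20051064] [ 0.53106772 -0.31710547  0.21535627]
0.045 551 (array([ 0.51674177, -0.33125203]), np.float64(0.013630569614065016)) [ 0.51214493 -0.34307718  0.21547961] [ 0.53120605 -0.31739837  0.23042947]
0.1 3087 (array([ 0.51554501, -0.33220353]), np.float64(0.017560380728270247)) [ 0.49920321 -0.35738746  0.27045157] [ 0.53673863 -0.30261427  0.28444499]
0.12 6010 (array([ 0.52590761, -0.33035484]), np.float64(0.01554312856454628)) [ 0.50260865 -0.361818    0.29045109] [ 0.53694428 -0.30293721  0.30043684]
[ 7.20421075  2.52518309 24.14561859]
```

View pics/w4.png

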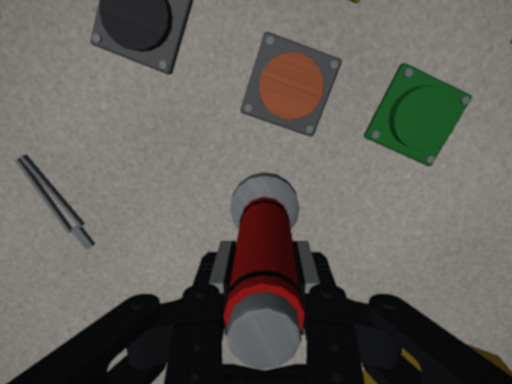

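The wrist view shows copper at (291,86), dark steel at (135,25) and green at (420,120), with the held punch upright. The punch axis needs to shift +7.2 cm in tool x and +2.7 cm in tool y.

servo_tool(
  dp=[
    [1.2,0.5,0],
    [2,0.7,0],
    [2,0.7,0],
    [1.5,0.5,0],
    [0.5,0.3,0],
    [0,0,1.5],
    [0,0,2],
    [0,0,2],
  ],
  spin=[0,0,0,0,0,0,0,0],
  claw=[0,0,0,0,0,0,0,0],
)

```text
clock: 9.57
tcp_pos: [0.5936, -0.3308, 0.1864]
tcp_rot: [3.14, -0.001, 0.394]
contact_force: [-0.6, 0.4, -3.2]
gripper_width: 0.0254
```

servo_tool(
  dp=[
    [0,0,2],
    [0,0,2],
    [0,0,1.5],
    [0,0,1],
    [0,0,0],
    [0,0,0],
    [0,0,0],
    [0,0,0],
  ],
  spin=[0,0,0,0,0,0,0,0],
  claw=[0,0,0,0,0,0,0,0],
)

```text
clock: 10.23
tcp_pos: [0.5943, -0.3314, 0.1233]
tcp_rot: [3.139, -0.002, 0.394]
contact_force: [-0.3, -0.4, -2.2]
gripper_width: 0.0258
```

```bash
cat > chk.py <<'E'
from h import *
import sys
s=observe();p=snapshot("wrist");cv2.imwrite(f"pics/{sys.argv[1]}w.png",p["frame"])
t=snapshot("side");cv2.imwrite(f"pics/{sys.argv[1]}s.png",cv2.resize(t["frame"][80:200,210:370],(800,600),interpolation=cv2.INTER_CUBIC))
print(s["clock"],s["tcp_pos"],s["tcp_rot"],s["contact_force"],s["gripper_width"])
C=wcloud(s,p);hsv=cv2.cvtColor(p["frame"],cv2.COLOR_BGR2HSV)
m=(np.linalg.norm(C[...,:2]-[.593,-.328],axis=-1)<.04)&(hsv[...,1]>75)&(abs(C[...,2]-.03)<.006)&(hsv[...,0]>4)&(hsv[...,0]<20)
q=C[m];print(m.sum());
if m.sum()>50:print(cv2.minEnclosingCircle(q[:,:2].astype(np.float32)))
h=(np.linalg.norm(C[...,:2]-[.593,-.328],axis=-1)<.032)
o=s["tcp_pos"][2]-.0714;print("foot bottom",o)
for lo,hi in((.002,.013),(.03,.045),(.045,.06)):
    q=C[h&(C[...,2]>o+lo)&(C[...,2]<o+hi)]
    if len(q)>8:print(lo,len(q),circ(q[:,:2]),q.min(0),q.max(0))
E
python3 chk.py c5
```

```text
10.2333 [ 0.59427665 -0.33139721  0.1233058 ] [ 3.13891888e+00 -1.61697945e-03  3.93809353e-01] [-0.32375106 -0.43041041 -2.22069551] 0.02575024798156714
2466
((0.593030571937561, -0.3282865285873413), 0.03194715082645416)
foot bottom 0.05190579563702438
0.002 1492 (array([ 0.59532587, -0.33012175]), np.float64(0.01820652251378866)) [ 0.57582706 -0.35240505  0.053969  ] [ 0.61639232 -0.30850083  0.06490562]
0.03 448 (array([ 0.59419132, -0.33035131]), np.float64(0.013866983207675652)) [ 0.58939949 -0.3425394   0.08190775] [ 0.60866853 -0.31593045  0.09689945]
0.045 552 (array([ 0.59424287, -0.33023574]), np.float64(0.01364952726884842)) [ 0.58895778 -0.34210336  0.09690832] [ 0.60841205 -0.31643101  0.11180857]
```

View pics/c5w.png

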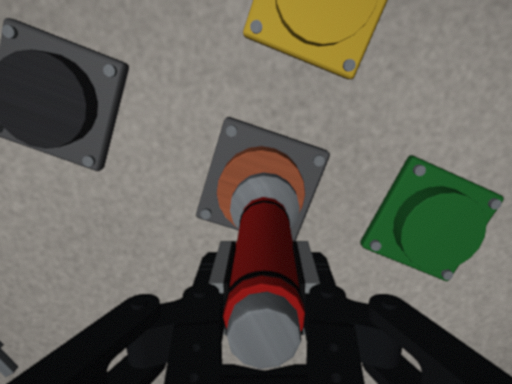

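View pics/c5s.png

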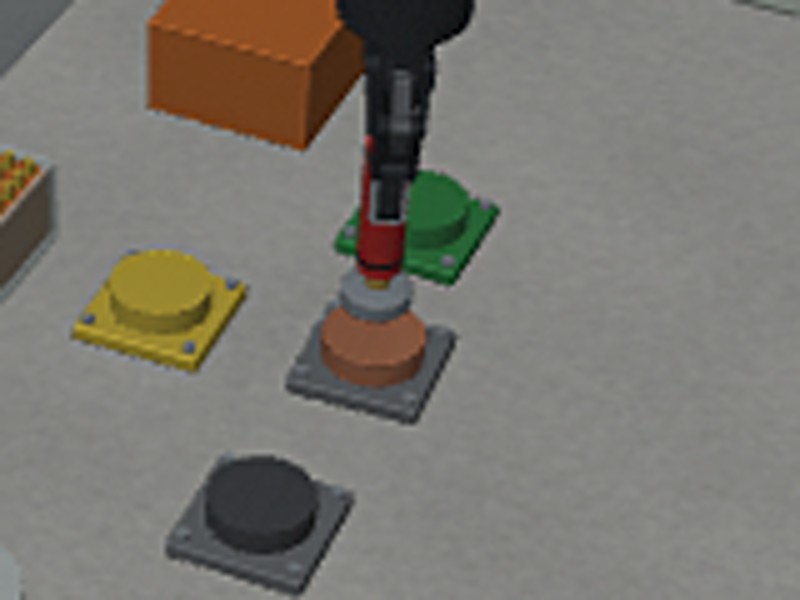

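The punch hovers about 2 cm above the copper and about 2 mm off centre. I'll correct -0.2 cm in tool y and lower it.

servo_tool(
  dp=[
    [0,-0.2,0],
    [0,0,0.5],
    [0,0,0.5],
    [0,0,0.4],
    [0,0,0.2],
    [0,0,0],
    [0,0,0],
    [0,0,0],
  ],
  spin=[0,0,0,0,0,0,0,0],
  claw=[0,0,0,0,0,0,0,0],
)

```text
clock: 11.0
tcp_pos: [0.5926, -0.3289, 0.1054]
tcp_rot: [3.141, -0.0, 0.394]
contact_force: [0.8, -0.8, -3.6]
gripper_width: 0.0256
```

```bash
python3 chk.py c6
```

```text
11.0 [ 0.59261216 -0.32891215  0.10535898] [ 3.14147639e+00 -8.86139033e-05  3.93739733e-01] [ 0.75731907 -0.78901625 -3.60875133] 0.02564175480745938
2761
((0.5930977463722229, -0.3283747732639313), 0.032021116465330124)
foot bottom 0.03395897686945766
0.002 1510 (array([ 0.59351163, -0.32751749]), np.float64(0.018153544090373088)) [ 0.5742081  -0.34971712  0.03600307] [ 0.61473827 -0.30590724  0.04695754]
0.03 447 (array([ 0.59245122, -0.3278093 ]), np.float64(0.01385218934415678)) [ 0.58806015 -0.34007213  0.0639629 ] [ 0.60694822 -0.31350755  0.07895667]
0.045 549 (array([ 0.59250311, -0.32771912]), np.float64(0.01368294223802792)) [ 0.5873921  -0.33933866  0.07896346] [ 0.60671427 -0.31387167  0.09394074]
```

Centred to within 1 mm. I'm lowering onto the coupon and pressing in small steps.

servo_tool(
  dp=[
    [0,0,0.2],
    [0,0,0.2],
    [0,0,0],
    [0,0,0],
    [0,0,0.1],
    [0,0,0],
    [0,0,0],
  ],
  spin=[0,0,0,0,0,0,0],
  claw=[0,0,0,0,0,0,0],
)

```text
clock: 11.68
tcp_pos: [0.5928, -0.329, 0.1012]
tcp_rot: [3.141, -0.0, 0.394]
contact_force: [-1.5, 1.4, 4.3]
gripper_width: 0.026
```

servo_tool(
  dp=[
    [0,0,0.1],
    [0,0,0.1],
    [0,0,0.1],
    [0,0,0],
    [0,0,0],
  ],
  spin=[0,0,0,0,0],
  claw=[0,0,0,0,0],
)

```text
clock: 12.1
tcp_pos: [0.5929, -0.329, 0.099]
tcp_rot: [3.141, -0.001, 0.394]
contact_force: [-3.7, 2.1, 9.3]
gripper_width: 0.0256
```

servo_tool(
  dp=[
    [0,0,0.1],
    [0,0,0.1],
    [0,0,0.1],
    [0,0,0],
    [0,0,0],
  ],
  spin=[0,0,0,0,0],
  claw=[0,0,0,0,0],
)

```text
clock: 12.52
tcp_pos: [0.5927, -0.329, 0.0945]
tcp_rot: [3.141, -0.0, 0.394]
contact_force: [-0.2, 0.1, 1.9]
gripper_width: 0.0254
```

servo_tool(
  dp=[
    [0,0,0.1],
    [0,0,0.1],
    [0,0,0],
    [0,0,0],
  ],
  spin=[0,0,0,0],
  claw=[0,0,0,0],
)

```text
clock: 12.85
tcp_pos: [0.5922, -0.3287, 0.0914]
tcp_rot: [-3.141, 0.001, 0.394]
contact_force: [0.4, -0.1, -2.6]
gripper_width: 0.0258
```

servo_tool(
  dp=[
    [0,0,0.1],
    [0,0,0.1],
    [0,0,0],
    [0,0,0],
  ],
  spin=[0,0,0,0],
  claw=[0,0,0,0],
)

```text
clock: 13.18
tcp_pos: [0.5924, -0.3287, 0.0914]
tcp_rot: [-3.141, 0.0, 0.394]
contact_force: [-3.6, 2.4, 6.0]
gripper_width: 0.0254
```

servo_tool(
  dp=[
    [0,0,0.2],
    [0,0,0],
    [0,0,0],
  ],
  spin=[0,0,0],
  claw=[0,0,0],
)

```text
clock: 13.43
tcp_pos: [0.5927, -0.3288, 0.0913]
tcp_rot: [3.141, -0.0, 0.394]
contact_force: [-6.9, 4.9, 15.4]
gripper_width: 0.0255
```

```bash
python3 chk.py c7
```

```text
13.4333 [ 0.592661   -0.32883542  0.09131253] [ 3.14138106e+00 -2.34385912e-05  3.94009012e-01] [-6.92859137  4.92860499 15.41380885] 0.02554446887340246
3079
((0.5930448770523071, -0.3282606601715088), 0.03188307210803032)
foot bottom 0.019912530517791918
0.002 3149 (array([ 0.5928284, -0.3279947]), np.float64(0.027406446770454864)) [ 0.56437902 -0.35973002  0.02193218] [ 0.62474791 -0.2965248   0.0329097 ]
0.03 448 (array([ 0.59237571, -0.32765732]), np.float64(0.013803577635079186)) [ 0.58803178 -0.34004524  0.05001332] [ 0.60677062 -0.31342404  0.0648885 ]
0.045 532 (array([ 0.59247069, -0.32765163]), np.float64(0.013656748019340349)) [ 0.58789066 -0.33954334  0.06493571] [ 0.60678456 -0.31377648  0.07990991]
```

View pics/c7s.png

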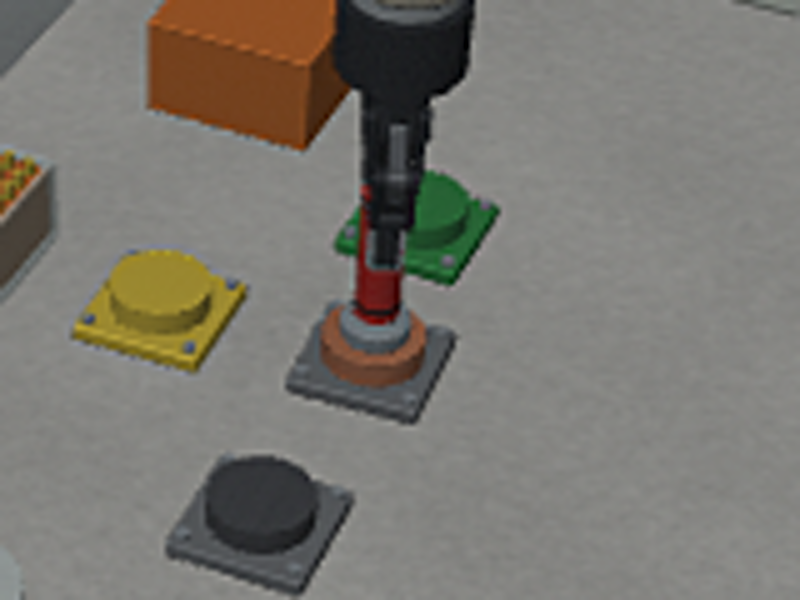

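The barrel sits right down on its foot in the side view at (377,315). Travel was 9.9 mm against a hard stop, so it fired. I'm easing off the load before letting go.

servo_tool(
  dp=[
    [0,0,-0.2],
    [0,0,-0.1],
    [0,0,0],
    [0,0,0],
  ],
  spin=[0,0,0,0],
  claw=[0,0,0,0],
)

```text
clock: 13.87
tcp_pos: [0.5926, -0.3289, 0.0914]
tcp_rot: [3.142, -0.0, 0.394]
contact_force: [-0.5, 1.2, 2.5]
gripper_width: 0.0257
```

servo_tool(
  dp=[
    [0,0,0],
    [0,0,0],
    [0,0,0],
    [0,0,0],
    [0,0,0],
    [0,0,0],
    [0,0,0],
    [0,0,0],
  ],
  spin=[0,0,0,0,0,0,0,0],
  claw=[0.33,0.36,0.4,0.5,0.6,0.8,1,1],
  force=20,
)

```text
clock: 14.53
tcp_pos: [0.5925, -0.3288, 0.0913]
tcp_rot: [-3.142, -0.0, 0.394]
contact_force: [-0.5, -0.5, 0.2]
gripper_width: 0.0841
```

servo_tool(
  dp=[
    [0,0,0],
    [0,0,0],
    [0,0,0],
    [0,0,0],
  ],
  spin=[0,0,0,0],
  claw=[1,1,1,1],
)

```text
clock: 14.87
tcp_pos: [0.5925, -0.3288, 0.0913]
tcp_rot: [3.142, -0.0, 0.394]
contact_force: [0.4, -0.5, -0.5]
gripper_width: 0.0853
```

```bash
python3 chk.py c8
```

```text
14.8667 [ 0.59252983 -0.32883988  0.09131662] [ 3.14152827e+00 -1.81640078e-05  3.93806517e-01] [ 0.35096797 -0.51012451 -0.4814828 ] 0.08534262251447333
3084
((0.592881977558136, -0.32812610268592834), 0.03203160688281059)
foot bottom 0.01991662461443318
0.002 3155 (array([ 0.59280332, -0.32819144]), np.float64(0.027523816111553856)) [ 0.56200649 -0.35985817  0.02196613] [ 0.62478196 -0.29653001  0.03290218]
0.03 456 (array([ 0.59267484, -0.32801329]), np.float64(0.013845534535415555)) [ 0.58663135 -0.34067032  0.04998673] [ 0.60718689 -0.31369219  0.064878  ]
0.045 542 (array([ 0.59273751, -0.32797766]), np.float64(0.013661191226463702)) [ 0.58831778 -0.33962495  0.0649532 ] [ 0.60719334 -0.31410703  0.07990018]
```

View pics/c8w.png

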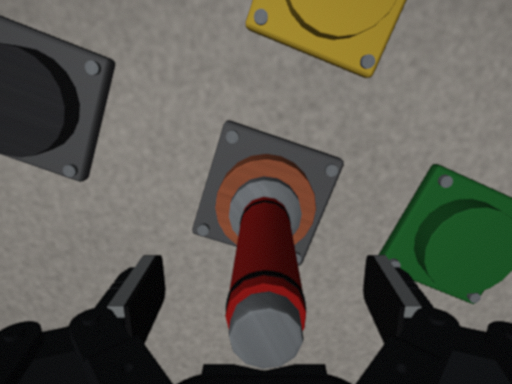

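The punch stands free on the copper, with its foot at (265,205) and the fingers wide open. I'm retreating upwards.

servo_tool(
  dp=[
    [0,0,-0.5],
    [0,0,-1.5],
    [0,0,-2.5],
    [0,0,-2.5],
    [0,0,-2.5],
    [0,0,-2.5],
    [0,0,-2],
    [0,0,0],
  ],
  spin=[0,0,0,0,0,0,0,0],
  claw=[1,1,1,1,1,1,1,1],
)

```text
clock: 15.63
tcp_pos: [0.595, -0.3305, 0.2396]
tcp_rot: [3.132, -0.006, 0.394]
contact_force: [0.0, -0.7, 1.5]
gripper_width: 0.0851
```

servo_tool(
  dp=[
    [-2,0,0],
    [-2,0,0],
    [-2,0,0],
    [-1,0,0],
    [0,0,0],
    [0,0,0],
    [0,0,0],
    [0,0,0],
  ],
  spin=[0,0,0,0,0,0,0,0],
  claw=[1,1,1,1,1,1,1,1],
)

```text
clock: 16.3
tcp_pos: [0.5287, -0.3552, 0.2313]
tcp_rot: [3.142, -0.0, 0.395]
contact_force: [0.1, -0.1, 0.5]
gripper_width: 0.0849
```

```bash
python3 - <<'E'
from h import *
s=observe();p=snapshot("wrist");t=snapshot("side")
cv2.imwrite("pics/end.png",np.hstack([cv2.resize(p["frame"],(400,300)),cv2.resize(t["frame"][80:200,210:370],(400,300),interpolation=cv2.INTER_CUBIC)]))
print(s["clock"],s["tcp_pos"],s["contact_force"])
C=wcloud(s,p);h=np.linalg.norm(C[...,:2]-[.593,-.328],axis=-1)<.03
for lo,hi in((.033,.043),(.055,.07),(.08,.1),(.135,.16)):
    q=C[h&(C[...,2]>lo)&(C[...,2]<hi)]
    if len(q)>8:print(lo,len(q),circ(q[:,:2]),q.mean(0),q.max(0),np.median(q[:,2]))
E
```

```text
16.3 [ 0.52871238 -0.35520644  0.2313449 ] [ 0.09152405 -0.09557139  0.49349953]
0.033 339 (array([ 0.59183049, -0.32833684]), np.float64(0.020417096918936086)) [ 0.60188094 -0.32293583  0.04120233] [ 0.61430107 -0.30614784  0.0429834 ] 0.04122337784071098
0.135 1214 (array([ 0.59273788, -0.3279258 ]), np.float64(0.00883889763936179)) [ 0.59286319 -0.32788043  0.14390432] [ 0.60596808 -0.31443898  0.14793535] 0.1448476027108599
```

View pics/end.png

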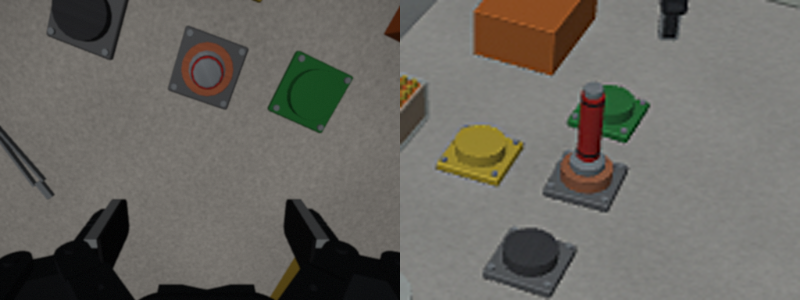

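The punch stands upright and centred on the copper (wrist view 208,68). Its cap top is at 0.145–0.146 m, which is 10 mm lower than armed, so it is fired and staying down. The robot is clear.

```bash
python3 -c "
from h import *
print(order.job_done())"
```

```text
the job is handed in; nothing more can be done
None
```

The red punch is fired and standing upright on the middle of the copper coupon. The gripper is open and clear of it, and the job was handed in at about 16.4 s of the 40 s allowed.

- **Firing:** I gripped the barrel, set the foot on the coupon and pressed in 1 mm steps. The resistance peaked at about 12 N, then fell away as it snapped over. The barrel hit its stop after 9.9 mm of travel. It was not pressed against anything else.
- **Last checks:** The punch axis measured (0.593, -0.328), within 1 mm of the coupon centre. The cap top was at about 0.145 m against about 0.156 m if still armed, so the barrel stayed down after I let go. The wrist force read about 0.
- **Disagreements:** The closed gripper read 25.5 mm on the 28 mm barrel, but the hold was firm and the punch did not slip. Pressing against the stop briefly showed about 8 N sideways along with 15 N upwards. I eased that off before letting go.

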